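# Open up the bottle rail

### The job

Make room for another jar on the bottle rail: with closed fingertips press the red release paddle down and, keeping it down, push the blue sliding jaw back along its bar, away from the jars, until it is fully open at the end of the bar; then let go. Grasp nothing, and leave the jars and everything else on the bench standing where they are.

Things in the scene. Friction and masses are not known exactly. Their poses are not given: they have to be found in the camera images.
- jaw (a joint): travel of the blue sliding jaw along the bar, m: 0 = closest to the jars, 0.170 = fully open, its stop at the far end of the bar. Starts between 0.01 and 0.06. Sliding takes about 2 N once the release is down; with the release up a toothed ratchet under the bar blocks opening (after at most 12 mm of play) however hard the jaw is pushed. The jaw stays where it is left
- release (a joint): how far the red release paddle is pressed down, m: 0 = up, 0.009 = fully down (bottoms out). Sprung: about 4 N to start, 8 N fully down. The ratchet is free only while it is down more than about 0.006; it springs up and catches again as soon as it is let go
- release_pad (a point): centre of the top of the red paddle, 96 mm above the bench when up; moves with the paddle and the jaw. The paddle is 54 mm long along x, 36 mm wide along y. Axes: x = horizontal, along the bar in the direction in which the jaw opens (away from the jars), z up
- push_face (a point): centre of the blue upright push wall's flat face that looks at the paddle (towards -x of the same axes), 32 mm beyond the paddle's centre along +x; the wall is 12 mm thick, 64 mm wide, its top 126 mm above the bench. A finger standing on the paddle pushes this face towards +x to open the jaw. The jaw's 100 mm high upright plate is 64 mm from the paddle's centre the other way (to -x, its near face), and the jars stand beyond it
- rail: bottle rail fixed to the bench: white deck 460 x 150 mm, 12 mm thick, with a grey fixed end plate 100 mm high, and a steel bar 24 mm high along one long side, ending in a grey end block. Origin on the bench under the deck, 10 mm from its centre; x along the bar in the opening direction, the bar lies at y = +55 mm, z up. The jaw (blue, 112 mm from plate to push wall along x) rides on the bar; its plate reaches across the deck to -y. Nothing of it can be lifted
- jar_a: white jar with yellow cap, 56 mm across, 100 mm tall, standing on the rail's deck next to the fixed end plate; origin at the centre of its underside. To be left alone
- jar_b: same kind of jar, standing on the deck between jar_a and the sliding jaw; origin at the centre of its underside. To be left alone
- jar_c: same kind of jar, standing on the bench beside the rail; origin at the centre of its underside. To be left alone
- beaker: glass beaker, 70 mm across, 90 mm tall, on the bench; origin at the centre of its underside. To be left alone
- amber_bottle: amber bottle, 48 mm across, 90 mm tall, on the bench; origin at the centre of its underside. To be left alone
- mortar: black bowl, 110 mm across, 50 mm tall, on the bench; origin at the centre of its underside. To be left alone
- tube_rack: blue test-tube rack, 70 x 200 mm, 107 mm tall with its tubes, on the bench; origin at the centre of its underside. To be left alone

How it is judged (in metres and radians):
On the way, in this order (a step that is already met when the one before it is completed fails the run):
1. the release paddle is pressed down while the jaw is still near its start (within 40 mm) (value of joint release above 0.006 m and distance of push_face from where it was at the start of the episode below 0.04 m), for 0.05 s.
2. the jaw is pushed fully open (within 10 mm of its stop) (value of joint jaw above 0.16 m), for 0.2 s.
At the end, for the whole second after the job is handed in: The jaw is fully open (within 10 mm of its stop), the paddle is let go and has sprung up, and every jar, bottle, beaker, bowl and rack stands upright (within 0.2 rad) within 20 mm of where it was (value of joint jaw above 0.16 m and value of joint release below 0.006 m and distance of each of jar_a, jar_b, jar_c, beaker, amber_bottle, mortar, tube_rack from where it was at the start of the episode below 0.02 m and angle between each of jar_a, jar_b, jar_c, beaker, amber_bottle, mortar, tube_rack's own z axis and vertical below 0.2 rad); the robot touches nothing.
It fails at once if a jar on the rail is lifted, carried, shoved (over 20 mm) or tipped (over 0.2 rad) (distance of any of jar_a, jar_b from where it was at the start of the episode above 0.02 m or angle between any of jar_a, jar_b's own z axis and vertical above 0.2 rad).
It fails at once if something else on the bench is lifted, carried, shoved (over 20 mm) or tipped (over 0.2 rad) (distance of any of jar_c, beaker, amber_bottle, mortar, tube_rack from where it was at the start of the episode above 0.02 m or angle between any of jar_c, beaker, amber_bottle, mortar, tube_rack's own z axis and vertical above 0.2 rad).
It also fails if it takes over 42 s, if anything falls off the work surface, if the arm or the gripper's body presses on something with over 40 N, if the wrist force passes 120 N, or if a joint passes its speed limit or range.

### The arm

A 7-joint arm with a two-finger parallel gripper is mounted at the origin on the work surface. World frame = base frame: x ahead of the robot, y to its left, z up, the work surface at z = 0. Lengths are in m, angles in degrees, forces in N, time in s.
With the tool pointing down it reaches from about 0.4 to 0.75 m from the base axis. Payload 19.5 kg.
Tool frame: the origin (TCP) lies midway between the tips of the shut fingers; the grasp point (between the pads) lies 19 mm behind it (bot.tcp_to_grasp is the distance from the TCP to the grasp point, in m); z points along the fingers, y is the direction in which the jaws open and shut (so a half turn about z gives the same grasp; the last joint's range is limited). The gripper opens to 85 mm and grips with 20 to 120 N. Pads are 22 mm wide; open, the fingers measure 114 mm over their backs; the gripper's body (76 mm by 85 mm) begins 54 mm behind the grasp point. The pads swing forward as they close: fully open they stand 13 mm farther back than shut.
Start: joints at [-74.238, 40.479, -1.581, 85.061, 1.261, 54.483, -4.326], TCP at [0.179, 0.546, 0.206] pointing down, gripper open.
Joint ranges: [-155.06, 155.06], [-18.47, 123.98], [-90, 86.84], [0, 140.48], [-83.41, 263.41], [0, 116], [-161.91, 161.91]. Speed limits (degrees/s): [108.29, 108.29, 147.25, 147.25, 172.46, 172.46, 172.46].

### API

Orientations are given as [roll, pitch, yaw] about the fixed x, y, z axes, in that order (R = Rz(yaw) Ry(pitch) Rx(roll)).
In Python, from plant import bot gives the robot as it stands. The module is installed in compiled form; this text tells all that it offers. Calls block until the motion is done:
- bot.move_ptp(position, orientation): joint-space move of the TCP to a pose.
- bot.servo_line(position, rotation=None, max_speed=0.15, until_force=None): straight line of the TCP; rotation=None keeps the orientation; max_speed is the mean speed in m/s. With until_force (N) it stops when the force on the tool has changed by that much, and returns True; else False.
- bot.movej(angles): joint-space move.
- bot.let_go() and bot.close_gripper(newtons=None): open the fingers fully, or close them until they stop; newtons is the grip in N (None keeps the last).
- bot.sleep(seconds).
- bot.inverse_kinematics(position, orientation): joint angles nearest the present ones, or None.
- bot.state(): the state.
- bot.snapshot(name): name is "scene" or "top" or "wrist"; returns (picture, depth): 384x512x3 uint8, blue, green, red; 384x512 float32, m along the optical axis (not along the pixel's ray), 0 where there is no reading.
- bot.get_calibration(name): a dict with "intrinsics" (3x3 intrinsics, pixels), "k1" (the pictures are not rectified: a ray, as slopes to the right and down, at radius r is drawn at 1 + k1 r^2 times it, then the intrinsics apply), "R" (3x3) and "t" (3): a world point X has camera coordinates R X + t; the wrist camera has in their place "tool_from_camera" (4x4, takes a point from camera to tool coordinates, whose origin is the TCP and whose axes are the flange's). Camera axes: x right, y down, z forward; pixel columns grow to the right and rows downward; lengths in m; the calibration is good to about 2 mm. A picture is of the moment at which its call begins: read the wrist's pose just before it. get_calibration takes no time and is no camera call.
A pose or a line that the arm cannot do raises bot.PlanningError and nothing moves.
- bot.sign_off(): hands the job in, once; it reports no verdict.
Trained networks look in the newest picture that a camera, given by its name, has taken for a name from the list of things; names that differ only in an ending like _2 or _b are one class to them, and where a whole thing is asked for, a point or a joint stands for the part that bears it (a point fixed in the world has none). Each returns a list of dicts, best first, with "conf" (0 to 1); they miss things now and then, are a little off and sometimes report something else, mostly with a low value. They report only what shows in the picture. A call takes as long as a camera call.
- bot.silhouettes(camera, query): "mask" (384x512 bool, what is visible of it) and "bbox" ([left, top, right, bottom] in pixels, round what is visible of it).
The state is a dict: "time": time; "joint_pos": joint angles; "joint_vel": joint speeds; "effort": joint torques, N m; "tool_pos": TCP position; "eef_rot": TCP orientation; "force": force on the tool from outside, world axes, zero at the start; "torque": the same for the moment, N m; "width": finger opening in m.
Only numpy, scipy, OpenCV 4.12 (cv2) and the standard library are available. Lean on these libraries where they do the work, as an engineer would, in place of code of your own. Each camera call takes 0.05 s, during which the arm holds its last target.

## Working session

There is one attempt and no reset: what is moved stays moved. The work goes in short steps, each a Python script; the robot and the scene stay as the last script left them, time stands still between calls to the robot, and variables do not carry over. Pictures are saved under pics/ and viewed, and the job is handed in when it is done.

```bash
mkdir -p pics
cat > h.py <<'E'
import numpy as np, cv2
from plant import bot
def deproj(cal,uv,d,und=True):
    K=np.array(cal["intrinsics"]);k1=cal["k1"]
    uv=np.atleast_2d(uv).astype(float)
    p=cv2.undistortPoints(uv.reshape(-1,1,2),K,np.array([k1,0,0,0,0.])).reshape(-1,2)
    return np.c_[p*np.reshape(d,(-1,1)),np.reshape(d,(-1,1))]
def world(name,uv,d):
    cal=bot.get_calibration(name)
    return (deproj(cal,uv,d)-np.array(cal["t"]).ravel())@np.array(cal["R"])
E
python3 - <<'E'
from h import *
s=bot.state();print(s)
for n in ("scene","top","wrist"):
    p,d=bot.snapshot(n);cv2.imwrite(f"pics/{n}0.png",p);np.save(f"{n}0.npy",d)
    for q in (["release_pad","push_face","jaw","release","rail"] if n!="wrist" else []):
        for r in bot.silhouettes(n,q)[:2]: 
            m=r["mask"]&(d>0)
            v,u=np.nonzero(m)
            if len(u):
                w=world(n,np.c_[u,v],d[m]);print(n,q,round(r["conf"],2),r["bbox"],len(u),np.median(w,0).round(3),np.percentile(w,[3,97],axis=0).round(3).tolist())
            np.save(f"m_{n}_{q}.npy",r["mask"]) if r["conf"]>.5 else 0
print(bot.state()["time"])
E
```

```text
{'time': 0.0, 'joint_pos': array([-74.23860018,  40.51484864,  -1.58317435,  85.08225128,
         1.26187222,  54.48465312,  -4.32608974]), 'joint_vel': array([0.0265256 , 0.05977101, 0.02965536, 0.02914711, 0.0544851 ,
       0.00858004, 0.05659121]), 'effort': array([-1.46730945e-04, -8.83210945e+01,  1.23484276e+00, -2.36172456e+01,
        1.69650262e-02,  6.37875492e-03, -1.39538190e-05]), 'tool_pos': array([0.1790327 , 0.54611252, 0.20602694]), 'eef_rot': array([-1.79935675e+02,  2.69539899e-03,  1.61850511e+02]), 'force': array([-0.69827036,  0.06576297,  0.30358991]), 'torque': array([ 0.01786584,  0.03025348, -0.02036654]), 'width': 0.08561071705159054}
scene release_pad 0.59 [235.8, 191.4, 253.2, 210.7] 173 [0.587 0.009 0.094] [[0.566, -0.017, 0.075], [0.605, 0.034, 0.099]]
scene push_face 0.8 [226.6, 184.1, 285.8, 226.3] 1218 [0.588 0.047 0.078] [[0.498, -0.031, 0.022], [0.62, 0.11, 0.121]]
scene jaw 0.68 [225.4, 181.2, 282.6, 226.8] 1233 [0.587 0.046 0.078] [[0.498, -0.035, 0.022], [0.62, 0.11, 0.122]]
scene release 0.53 [236.3, 192.3, 256.0, 207.9] 181 [0.587 0.01  0.09
[... 306 characters left out ...]
0.59 [257.5, 183.5, 273.3, 194.0] 151 [0.581 0.012 0.096] [[0.565, -0.014, 0.081], [0.6, 0.035, 0.102]]
top push_face 0.64 [233.6, 181.6, 277.5, 222.3] 739 [0.573 0.037 0.086] [[0.494, -0.029, 0.011], [0.613, 0.104, 0.127]]
top push_face 0.34 [367.0, 241.3, 395.4, 272.8] 712 [ 0.352 -0.407  0.026] [[0.303, -0.446, 0.004], [0.398, -0.353, 0.053]]
top jaw 0.75 [237.8, 183.5, 284.6, 224.1] 748 [0.575 0.04  0.085] [[0.494, -0.031, 0.006], [0.618, 0.107, 0.126]]
top release 0.47 [258.1, 185.1, 272.0, 196.9] 123 [0.582 0.009 0.097] [[0.567, -0.012, 0.089], [0.599, 0.033, 0.103]]
top rail 0.65 [183.8, 171.7, 313.8, 242.6] 4906 [0.534 0.041 0.014] [[0.444, -0.149, 0.004], [0.629, 0.273, 0.102]]
0.65
```

Run:
```python
from h import *
for n in("scene","top"):
    p=cv2.imread(f"pics/{n}0.png"); cv2.imwrite(f"pics/{n}0c.png",cv2.resize(p[140:280,160:360],None,fx=4,fy=4,interpolation=cv2.INTER_CUBIC))
# rail direction: deck points at z~.012
for n in("scene","top"):
    d=np.load(f"{n}0.npy");m=np.load(f"m_{n}_rail.npy")&(d>0);m=cv2.erode(m.astype(np.uint8),np.ones((3,3)))>0
    v,u=np.nonzero(m);w=world(n,np.c_[u,v],d[m])
    k=(w[:,2]<.035)
    print(n,cv2.minAreaRect(w[k][:,:2].astype(np.float32)))
    P=np.concatenate([w])
    m=np.load(f"m_{n}_release_pad.npy")&(d>0);v,u=np.nonzero(m);w=world(n,np.c_[u,v],d[m]);w=w[w[:,2]>.09]
    r=cv2.minAreaRect(w[:,:2].astype(np.float32));print(r,w.mean(0))
```

```text
scene ((0.5282415151596069, 0.06665115058422089), (0.45794323086738586, 0.19084304571151733), 75.82791900634766)
((0.585220992565155, 0.008661122992634773), (0.05618368461728096, 0.03778598830103874), 77.11566925048828) [0.58590709 0.00922119 0.09437485]
top ((0.5426978468894958, 0.05255979299545288), (0.4382877051830292, 0.15983493626117706), 76.6055908203125)
((0.5828548073768616, 0.010353786870837212), (0.05320665240287781, 0.035414908081293106), 80.4411849975586) [0.58226121 0.00958713 0.09683249]
```

View pics/scene0.png

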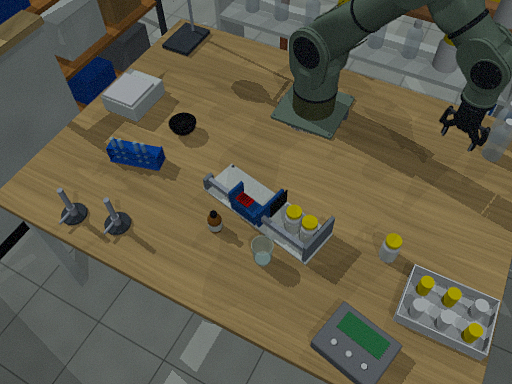

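View pics/top0c.png

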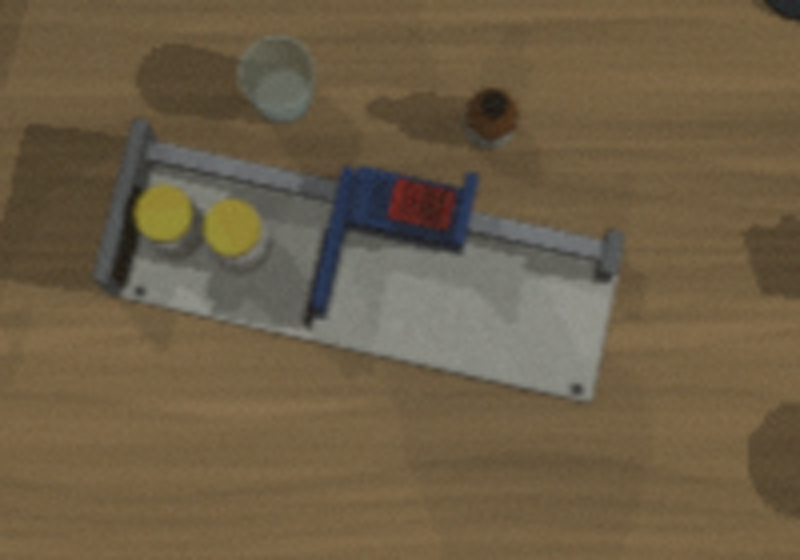

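View pics/scene0c.png

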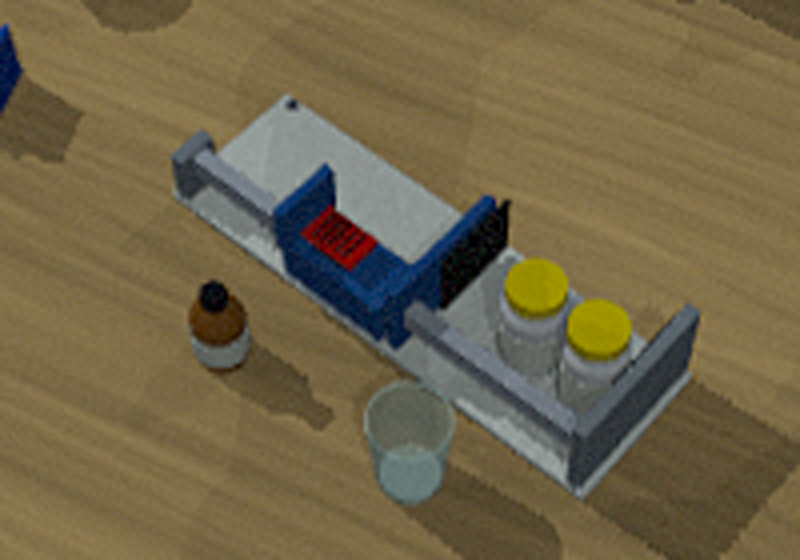

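The scene shows the rail with jars at +y. The bar is on the far side, and the jaw opens towards -y and slightly -x. The paddle is at about (245,201) in the scene view and (265,190) in the top view. The two views put it at about (0.583, 0.010, 0.096) within 3 mm, which fits the given 96 mm height. Next I'll close the gripper and refine with the wrist camera from above.

Run:
```python
from h import *
bot.close_gripper(20)
print(bot.state()["width"],bot.state()["time"])
bot.move_ptp([0.583,0.010,0.27],[180,0,78])
s=bot.state();print(s["tool_pos"],s["eef_rot"],s["joint_pos"].round(1),s["time"],s["force"])
p,d=bot.snapshot("wrist");cv2.imwrite("pics/w1.png",p);np.save("w1.npy",d)
from scipy.spatial.transform import Rotation as Ro
T=np.array(bot.get_calibration("wrist")["tool_from_camera"]);print(T.round(3).tolist())
for q in("release_pad","push_face","rail"):
    for r in bot.silhouettes("wrist",q)[:1]:
        m=r["mask"]&(d>0);v,u=np.nonzero(m)
        c=deproj(bot.get_calibration("wrist"),np.c_[u,v],d[m])@T[:3,:3].T+T[:3,3]
        w=Ro.from_euler("xyz",s["eef_rot"],degrees=True).apply(c)+s["tool_pos"]
        np.save(f"w_{q}.npy",w)
        print(q,r["conf"],r["bbox"],len(w),np.median(w,0))
        for lo,hi in((.088,.104),(.115,.135),(.005,.018)):
            k=w[(w[:,2]>lo)&(w[:,2]<hi)]
            if len(k)>20: print(lo,cv2.minAreaRect(k[:,:2].astype(np.float32)),np.median(k[:,2]))
```

```text
-6.199497163645076e-05 1.4167
[0.58295735 0.0110128  0.26988537] [-1.79983048e+02 -2.08916530e-02  7.80939123e+01] [-13.1  38.9  18.8  77.3 -12.9  65.8  -4.9] 3.8167 [-0.31944567  0.53721975 -0.53029235]
[[-0.0, -0.963, -0.268, 0.067], [1.0, -0.0, 0.001, 0.001], [-0.001, -0.268, 0.963, -0.167], [0.0, 0.0, 0.0, 1.0]]
release_pad 0.93 [242.7, 144.9, 271.4, 194.3] 1303 [0.58587276 0.0091692  0.09613893]
0.088 ((0.5866074562072754, 0.007889784872531891), (0.05337860435247421, 0.03550053760409355), 77.4855728149414) 0.09616043334365929
push_face 0.75 [153.7, 102.2, 282.9, 214.3] 5607 [0.58351531 0.03141671 0.09599499]
0.088 ((0.5478940606117249, 0.0404106043279171), (0.11209322512149811, 0.1534707397222519), 76.00238037109375) 0.09715549386482852
0.115 ((0.5778813362121582, -0.0288216732442379), (0.012346248142421246, 0.0625820904970169), 78.69485473632812) 0.12552673656477364
0.005 ((0.5142635703086853, 0.02275536209344864), (0.1646840125322342, 0.11285142600536346), 73.98834228515625) 0.011983641501940145
rail 0.98 [153.6, 0.0, 283.3, 268.4] 23639 [0.54057244 0.05528379 0.01247512]
0.088 ((0.5474435091018677, 0.04095379263162613), (0.1134091392159462, 0.15281713008880615), 76.9169921875) 0.0971572524501487
0.115 ((0.5779992341995239, -0.02884524129331112), (0.012346248142421246, 0.06282250583171844), 78.69485473632812) 0.12551824522952137
0.005 ((0.535886287689209, 0.033311814069747925), (0.3998224437236786, 0.1508537232875824), 76.73582458496094) 0.011989574657795904
```

View pics/w1.png

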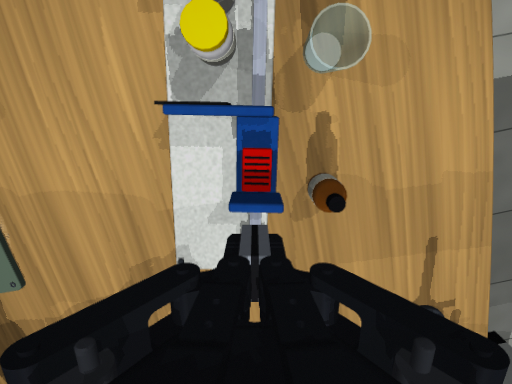

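Wrist view: the paddle is at (257,170), the push wall at (256,202), and the bar runs down the image. Paddle top z is 0.0962 and wall top 0.1255. Paddle centre to wall centre is 37.7 mm (38 expected), and the rail axis is at about 77°. All of these match the text, so I'll press now.

Run:
```python
from h import *
a=np.radians(77);u=np.array([-np.cos(a),-np.sin(a),0])
c=np.array([.5862,.0085,0])+.010*u
o=[180,0,77]
def st(t):
    s=bot.state();print(t,s["tool_pos"].round(4),s["force"].round(1),round(s["time"],2),"along",round(float((s["tool_pos"]-c)@u),4));return s
bot.move_ptp(c+[0,0,.14],o)
st("above")
bot.servo_line(c+[0,0,.104],max_speed=.06);st("near")
print(bot.servo_line(c+[0,0,.0865],max_speed=.02,until_force=13));st("down")
p,d=bot.snapshot("wrist");cv2.imwrite("pics/w2.png",p)
```

```text
above [ 0.5846 -0.0012  0.1412] [-0.2 -0.4  1.4] 4.6 along -0.0002
near [ 0.5841 -0.0013  0.1042] [0.7 0.1 0. ] 5.35 along 0.0001
False
down [ 0.584  -0.0012  0.0866] [-0.3 -0.1  0.4] 6.38 along -0.0
```

View pics/w2.png

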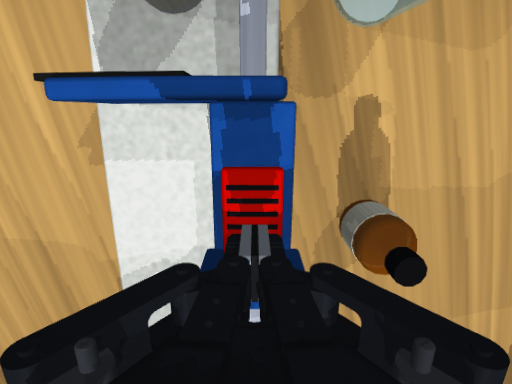

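No force at 0.0866, though the fingertips at (253,230) appear to be over the paddle. I'll check the paddle's height from depth, in case it has already gone down or the tips are short.

Run:
```python
from h import *
from scipy.spatial.transform import Rotation as Ro
s=bot.state();p,d=bot.snapshot("wrist");T=np.array(bot.get_calibration("wrist")["tool_from_camera"])
print(s["width"],s["force"],s["torque"],s["effort"].round(2))
def W(m):
    v,u=np.nonzero(m);c=deproj(bot.get_calibration("wrist"),np.c_[u,v],d[m])@T[:3,:3].T+T[:3,3]
    return Ro.from_euler("xyz",s["eef_rot"],degrees=True).apply(c)+s["tool_pos"]
b=p.astype(int);red=(b[...,2]>120)&(b[...,1]<50)&(b[...,0]<50)&(d>0)
w=W(red);print("red",len(w),np.median(w,0))
print(np.percentile(w,[5,95],axis=0))
m=np.zeros_like(red);m[110:160,220:285]=1;m&=d>0;w=W(m);print("jaw top",np.median(w,0))
m=np.zeros_like(red);m[225:300,240:270]=1;m&=d>0;m&=~red
for r in range(225,300,8):
    mm=np.zeros_like(red);mm[r,244:266]=1;mm&=d>0
    if mm.any(): print(r,np.median(W(mm),0).round(4), np.median(d[mm]))
for n in("scene","top"):
    p,d=bot.snapshot(n);cv2.imwrite(f"pics/{n}2c.png",cv2.resize(p[140:260,180:340],None,fx=4,fy=4,interpolation=cv2.INTER_CUBIC))
```

```text
-9.696371683997338e-05 [0.02308302 0.40517577 0.69139893] [0.02887352 0.04431955 0.00660791] [ 1.000e-02 -9.431e+01  7.620e+00 -1.776e+01  1.000e-02 -0.000e+00
  0.000e+00]
red 2737 [0.58843732 0.01866085 0.09598127]
[[ 0.57033274 -0.00116221  0.09481451]
 [ 0.60487404  0.03371443  0.09706076]]
jaw top [0.59597698 0.05078653 0.07806815]
225 [0.5877 0.0083 0.1161] 0.14819267
233 [0.5876 0.0085 0.1263] 0.13835832
241 [0.5877 0.0084 0.1351] 0.12989637
249 [0.5876 0.0084 0.143 ] 0.1222897
257 [0.5875 0.0079 0.1489] 0.11672777
265 [0.5867 0.0084 0.1571] 0.10852918
273 [0.5858 0.006  0.1577] 0.10874634
281 [0.585  0.0026 0.1574] 0.11005555
289 [ 0.5845 -0.0008  0.1579] 0.11041038
297 [ 0.5836 -0.0039  0.1582] 0.111106664
```

View pics/scene2c.png

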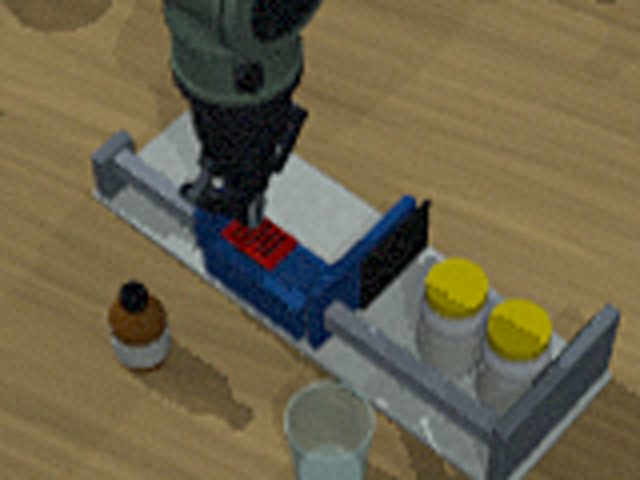

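Run:
```python
from h import *
from scipy.spatial.transform import Rotation as Ro
s=bot.state();p,d=bot.snapshot("wrist");T=np.array(bot.get_calibration("wrist")["tool_from_camera"])
for r in range(205,232,2):
    c=deproj(bot.get_calibration("wrist"),np.array([[252,r],[247,r],[260,r]]),d[r,[252,247,260]])@T[:3,:3].T+T[:3,3]
    w=Ro.from_euler("xyz",s["eef_rot"],degrees=True).apply(c)+s["tool_pos"];print(r,w.round(3).tolist(),p[r,252])
cv2.imwrite("pics/w3.png",cv2.resize(p[150:310,170:340],None,fx=4,fy=3.7,interpolation=cv2.INTER_CUBIC))
```

```text
205 [[0.587, 0.013, 0.096], [0.584, 0.013, 0.095], [0.592, 0.012, 0.096]] [  0   6 161]
207 [[0.587, 0.012, 0.096], [0.584, 0.012, 0.095], [0.592, 0.011, 0.097]] [  0   6 162]
209 [[0.587, 0.01, 0.096], [0.584, 0.011, 0.096], [0.591, 0.01, 0.096]] [  0   4 162]
211 [[0.586, 0.009, 0.095], [0.584, 0.01, 0.097], [0.591, 0.008, 0.095]] [  3   6 133]
213 [[0.586, 0.009, 0.097], [0.583, 0.009, 0.097], [0.591, 0.007, 0.097]] [16 14 13]
215 [[0.586, 0.007, 0.098], [0.583, 0.008, 0.097], [0.59, 0.006, 0.097]] [15 13 12]
217 [[0.586, 0.006, 0.096], [0.583, 0.006, 0.095], [0.59, 0.005, 0.096]] [  3   8 135]
219 [[0.585, 0.004, 0.095], [0.582, 0.005, 0.097], [0.59, 0.003, 0.096]] [  0   6 161]
221 [[0.585, 0.003, 0.096], [0.582, 0.004, 0.095], [0.59, 0.002, 0.096]] [  0   5 162]
223 [[0.585, 0.002, 0.097], [0.582, 0.002, 0.095], [0.589, 0.001, 0.095]] [  2   7 149]
225 [[0.586, 0.009, 0.116], [0.584, 0.009, 0.116], [0.59, 0.008, 0.116]] [13 11 10]
227 [[0.586, 0.009, 0.119], [0.584, 0.009, 0.119], [0.59, 0.008, 0.119]] [13 11 11]
229 [[0.586, 0.009, 0.121], [0.584, 0.009, 0.121], [0.59, 0.008, 0.121]] [14 12 12]
231 [[0.586, 0.009, 0.124], [0.584, 0.01, 0.124], [0.59, 0.008, 0.124]] [14 13 12]
```

View pics/w3.png

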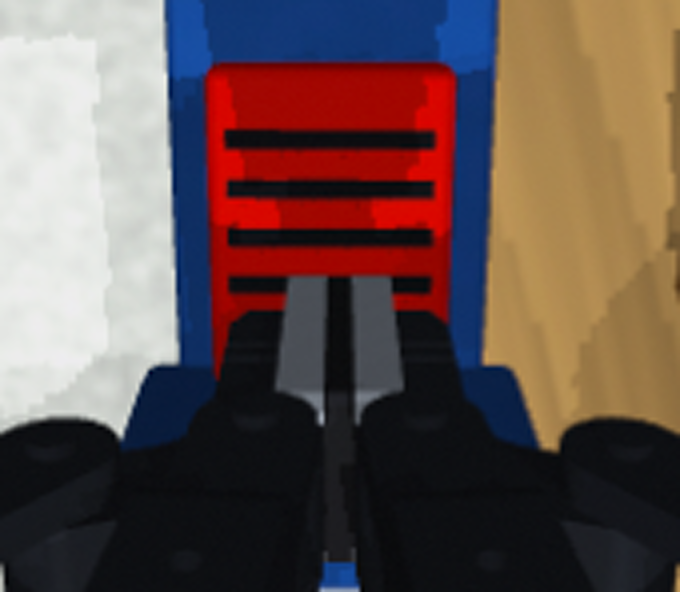

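The paddle is still up at 0.096, and the visible tips end at z≈0.116, higher than the nominal TCP. I'll go down slowly in guarded steps. The wall top is at 0.1255 and the gripper body at 0.158, which leaves about 30 mm of clearance.

Run:
```python
from h import *
a=np.radians(77);u=np.array([-np.cos(a),-np.sin(a),0])
c=np.array([.5862,.0085,0])+.010*u
for z in (.082,.078,.074,.070,.066):
    r=bot.servo_line(c+[0,0,z],max_speed=.02,until_force=3)
    s=bot.state();print(z,r,s["tool_pos"].round(4),s["force"].round(2),round(s["time"],2))
    if r: break
p,d=bot.snapshot("wrist");cv2.imwrite("pics/w4.png",p)
```

```text
0.082 False [ 0.5839 -0.0013  0.0818] [ 0.25 -0.22  0.43] 7.0
0.078 False [ 0.5839 -0.0013  0.0779] [-0.32  0.44 -1.  ] 7.35
0.074 False [ 0.5839 -0.0013  0.0739] [1.21 1.08 0.65] 7.7
0.07 False [ 0.5842 -0.0013  0.0701] [1.18 0.27 3.95] 8.05
0.066 False [ 0.5841 -0.0012  0.066 ] [ 1.3  -0.15  5.06] 8.4
```

View pics/w4.png

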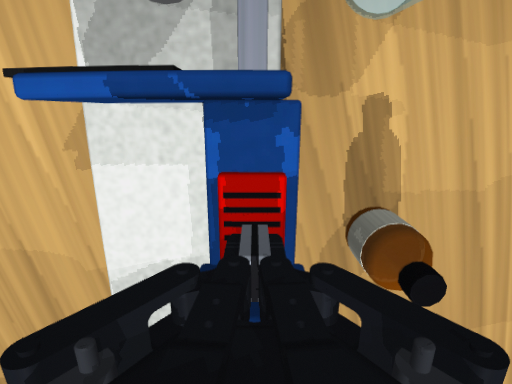

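```bash
cat >> h.py <<'E'
from scipy.spatial.transform import Rotation as Ro
def redz(name=None):
    s=bot.state();p,d=bot.snapshot("wrist");cal=bot.get_calibration("wrist");T=np.array(cal["tool_from_camera"])
    if name: cv2.imwrite(name,p)
    b=p.astype(int);m=(b[...,2]>100)&(b[...,1]<50)&(b[...,0]<50)&(d>0)
    v,u=np.nonzero(m);w=Ro.from_euler("xyz",s["eef_rot"],degrees=True).apply(deproj(cal,np.c_[u,v],d[m])@T[:3,:3].T+T[:3,3])+s["tool_pos"]
    m2=np.zeros_like(m);m2[115:160,222:280]=1;m2&=d>0;v,u=np.nonzero(m2)
    w2=Ro.from_euler("xyz",s["eef_rot"],degrees=True).apply(deproj(cal,np.c_[u,v],d[m2])@T[:3,:3].T+T[:3,3])+s["tool_pos"]
    print("red z",np.median(w[:,2]).round(4),"jawtop z",np.median(w2[:,2]).round(4),"red far end y",np.percentile(w[:,1],99).round(4))
E
python3 - <<'E'
from h import *
a=np.radians(77);u=np.array([-np.cos(a),-np.sin(a),0])
c=np.array([.5862,.0085,0])+.010*u
redz()
for z in (.0645,.063):
    r=bot.servo_line(c+[0,0,z],max_speed=.02,until_force=6)
    s=bot.state();print(z,r,s["tool_pos"].round(4),s["force"].round(2),round(s["time"],2))
    redz()
E
```

```text
red z 0.0907 jawtop z 0.0781 red far end y 0.0365
0.0645 False [ 0.5841 -0.0013  0.0645] [1.26 0.33 6.22] 8.75
red z 0.0892 jawtop z 0.078 red far end y 0.0364
0.063 False [ 0.5841 -0.0013  0.0631] [ 0.72 -0.25  7.3 ] 9.05
red z 0.0878 jawtop z 0.078 red far end y 0.0364
```

The paddle is down about 8.2 mm at 7.3 N, measured by depth. The tips sit about 25 mm above the nominal TCP, with the body still 8 mm above the wall top. Now I'll push along the bar.

Run:
```python
from h import *
a=np.radians(77);u=np.array([-np.cos(a),-np.sin(a),0])
c=np.array([.5862,.0085,0])+.010*u
def st(t):
    s=bot.state();print(t,s["tool_pos"].round(4),s["force"].round(1),"Fu",round(float(s["force"]@u),1),round(s["time"],2),"along",round(float((s["tool_pos"]-c)@u),4))
for l in (.02,.05):
    r=bot.servo_line(c+l*u+[0,0,.063],max_speed=.05,until_force=20);st((l,r));redz("pics/w5_%d.png"%(l*1000))
```

```text
(0.02, False) [ 0.5795 -0.0213  0.0632] [ 0.7 -2.7  5.9] Fu 2.5 9.65 along 0.0205
red z 0.0878 jawtop z 0.0781 red far end y 0.0163
(0.05, False) [ 0.5727 -0.0504  0.0631] [ 0.  -1.4  6.8] Fu 1.4 10.45 along 0.0505
red z 0.0878 jawtop z 0.0781 red far end y -0.0129
```

View pics/w5_50.png

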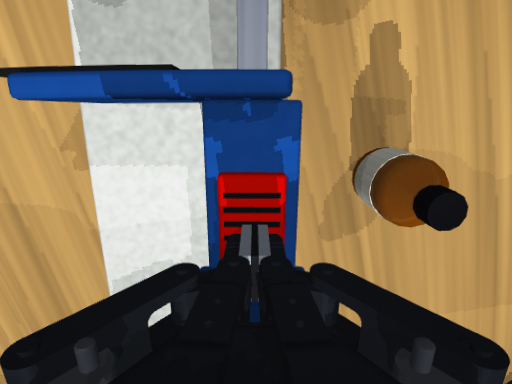

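The jaw travels with the finger, with the paddle down and centred at about (252,205). The amber bottle (0.09 tall) stays below the linkage. Pushing on to the stop.

Run:
```python
from h import *
a=np.radians(77);u=np.array([-np.cos(a),-np.sin(a),0])
c=np.array([.5862,.0085,0])+.010*u
def st(t):
    s=bot.state();print(t,s["tool_pos"].round(4),s["force"].round(1),"Fu",round(float(s["force"]@u),1),round(s["time"],2),"along",round(float((s["tool_pos"]-c)@u),4))
for l in (.09,.11,.13,.15,.165,.18):
    r=bot.servo_line(c+l*u+[0,0,.063],max_speed=.05,until_force=16);st((l,r));redz("pics/w6_%d.png"%(l*1000))
    if r: break
p,d=bot.snapshot("top");cv2.imwrite("pics/top6c.png",cv2.resize(p[140:260,180:340],None,fx=4,fy=4,interpolation=cv2.INTER_CUBIC))
```

```text
(0.09, False) [ 0.5636 -0.0893  0.0631] [-0.9 -2.   6.6] Fu 2.1 11.45 along 0.0903
red z 0.0878 jawtop z 0.0781 red far end y -0.0515
(0.11, False) [ 0.559  -0.1089  0.0631] [-0.8 -1.2  6.7] Fu 1.3 12.05 along 0.1105
red z 0.0878 jawtop z 0.0781 red far end y -0.0713
(0.13, True) [ 0.5558 -0.1232  0.063 ] [1.  5.1 5.9] Fu -5.2 12.48 along 0.1252
red z 0.0877 jawtop z 0.0783 red far end y -0.0748
```

```bash
ls -t pics | head -3; cp $(ls -t pics/w6_*|head -1) pics/w6last.png
```

```text
top6c.png
w6_130.png
w6_110.png
```

View pics/top6c.png

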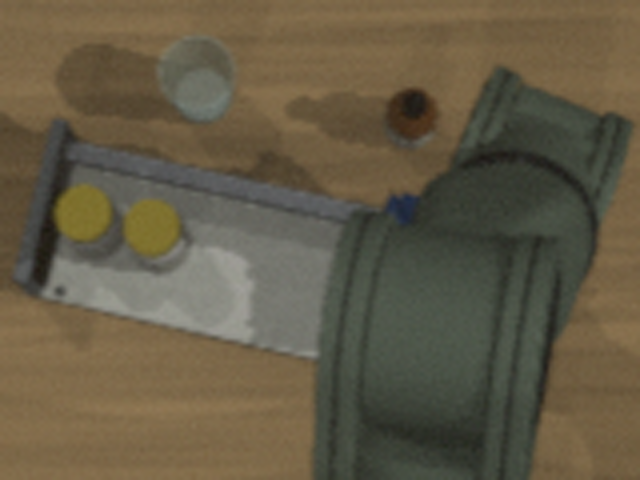

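Force stop at along = 0.125. The jaw moved about 114 mm in total, then the finger slid on to the wall. I need to tell whether this is the real end stop, so I'll push a little more firmly and look at the end block.

Run:
```python
from h import *
a=np.radians(77);u=np.array([-np.cos(a),-np.sin(a),0])
c=np.array([.5862,.0085,0])+.010*u
r=bot.servo_line(c+.132*u+[0,0,.063],max_speed=.03,until_force=14)
s=bot.state();print(r,s["tool_pos"],s["force"],s["time"],(s["tool_pos"]-c)@u)
redz("pics/w7.png")
p,d=bot.snapshot("scene");cv2.imwrite("pics/scene7c.png",cv2.resize(p[140:260,180:340],None,fx=4,fy=4,interpolation=cv2.INTER_CUBIC))
# initial geometry from wrist w1: rail coords along u
w=np.load("w_rail.npy");al=(w-[.5862,.0085,0])@u;print(al.max())
for n in("scene","top"):
    d=np.load(f"{n}0.npy");m=np.load(f"m_{n}_rail.npy")&(d>0);v,uu=np.nonzero(m);w=world(n,np.c_[uu,v],d[m]);al=(w-[.5862,.0085,0])@u;y=(w-[.5862,.0085,0])@np.array([-u[1],u[0],0])
    k=(abs(y)<.03)&(al>.05)&(w[:,2]>.02)
    h,e=np.histogram(al[k],np.arange(.05,.2,.005));print(n,list(zip(e.round(3),h,[w[k][(al[k]>=x)&(al[k]<x+.005),2].max().round(3) if ((al[k]>=x)&(al[k]<x+.005)).any() else 0 for x in e])))
```

```text
True [ 0.55580107 -0.12296746  0.06302873] [0.33085596 4.56538661 7.63051522] 12.7917 0.12493622606144743
red z 0.0878 jawtop z 0.0783 red far end y -0.075
0.18695457562857673
scene [(np.float64(0.05), np.int64(0), 0), (np.float64(0.055), np.int64(0), 0), (np.float64(0.06), np.int64(0), 0), (np.float64(0.065), np.int64(0), 0), (np.float64(0.07), np.int64(5), np.float64(0.066)), (np.float64(0.075), np.int64(9), np.float64(0.069)), (np.float64(0.08), np.int64(9), np.float64(0.07)), (np.float64(0.085), np.int64(10), np.float64(0.07)), (np.float64(0.09), np.int64(7), np.float64(0.069)), (np.float64(0.095), np.int64(13), np.float64(0.068)), (np.float64(0.1), np.int64(6), np.float64(0.069)), (np.float64(0.105), np.int64(9), np.float64(0.069)), (np.float64(0.11), np.int64(10), np.float64(0.067)), (np.float64(0.115), np.int64(9), np.float64(0.069)), (np.float64(0.12), np.int64(11), np.float64(0.069)), (np.float64(0.125), np.int64(6), np.float64(0.066)), (np.float64(0.13), np.int64(11), np.float64(0.066)), (np.float64(0.135), np.int64(10), np.float64(0.068)), (np.float64(0.14), np.int64(8), n
[... 1387 characters left out ...]
(0.067)), (np.float64(0.13), np.int64(8), np.float64(0.075)), (np.float64(0.135), np.int64(7), np.float64(0.072)), (np.float64(0.14), np.int64(8), np.float64(0.068)), (np.float64(0.145), np.int64(7), np.float64(0.073)), (np.float64(0.15), np.int64(8), np.float64(0.069)), (np.float64(0.155), np.int64(6), np.float64(0.071)), (np.float64(0.16), np.int64(11), np.float64(0.071)), (np.float64(0.165), np.int64(21), np.float64(0.074)), (np.float64(0.17), np.int64(19), np.float64(0.074)), (np.float64(0.175), np.int64(17), np.float64(0.074)), (np.float64(0.18), np.int64(4), np.float64(0.068)), (np.float64(0.185), np.int64(0), 0), (np.float64(0.19), np.int64(0), 0), (np.float64(0.195), np.int64(0), 0)]
```

View pics/scene7c.png

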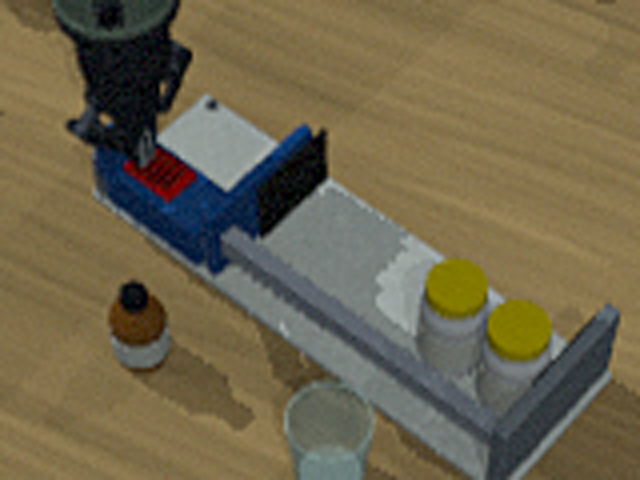

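The scene view shows the jaw at the end block (about (105,165)). In numbers, the wall's outer face is at 0.158 along the bar, against a block face at about 0.163 ± 4 mm. It won't move further under about 14 N with the paddle still down. I'll lift straight up and check.

Run:
```python
from h import *
a=np.radians(77);u=np.array([-np.cos(a),-np.sin(a),0])
s=bot.state();t=s["tool_pos"]
bot.servo_line([t[0],t[1],.11],max_speed=.05)
bot.servo_line([t[0],t[1],.26],max_speed=.15)
redz("pics/w8.png")
q=s=bot.state();print(q["time"],q["force"])
b=t+ -0.12*u*0
bot.move_ptp([0.46,0.12,.35],[180,0,90]);print(bot.state()["time"])
for n in("scene","top"):
    p,d=bot.snapshot(n);cv2.imwrite(f"pics/{n}8.png",p);cv2.imwrite(f"pics/{n}8c.png",cv2.resize(p[140:260,180:340],None,fx=4,fy=4,interpolation=cv2.INTER_CUBIC))
    d0=np.load(f"{n}0.npy");p0=cv2.imread(f"pics/{n}0.png")
    for qn,pp,dd in(("now",p,d),("start",p0,d0)):
        bb=pp.astype(int);m=(bb[...,2]>75)&(bb[...,1]<40)&(bb[...,0]<45)&(dd>0);m[:, :200]=0;m[:,340:]=0;m[:170]=0;m[215:]=0
        v,x=np.nonzero(m);w=world(n,np.c_[x,v],dd[m]);print(n,qn,len(w),np.median(w,0).round(4),"along",round(float((np.median(w,0)-[.5862,.0085,0])@u),4))
    for o in("jar_a","beaker","amber_bottle"):
        for r in bot.silhouettes(n,o)[:3]: print(n,o,round(r["conf"],2),r["bbox"])
```

```text
red z 0.0961 jawtop z 0.0783 red far end y -0.0761
15.1833 [-0.12900798  0.3231335   0.36661382]
16.2583
scene now 94 [ 0.5635 -0.0964  0.094 ] along 0.1073
scene start 106 [0.5886 0.014  0.0938] along -0.0059
scene jar_a 0.72 [282.6, 204.1, 299.3, 234.1]
scene jar_a 0.7 [379.6, 230.2, 402.2, 262.1]
scene jar_a 0.59 [299.7, 214.4, 319.1, 243.1]
scene beaker 0.92 [251.1, 235.9, 274.4, 270.8]
scene amber_bottle 0.66 [207.4, 212.5, 222.7, 237.0]
top now 83 [ 0.5562 -0.0959  0.0964] along 0.1085
top start 83 [0.584  0.0159 0.0967] along -0.0067
top jar_a 0.85 [124.5, 207.1, 142.8, 222.4]
top beaker 0.57 [221.0, 149.3, 239.7, 170.6]
top amber_bottle 0.75 [276.9, 160.7, 288.3, 176.0]
```

View pics/w8.png

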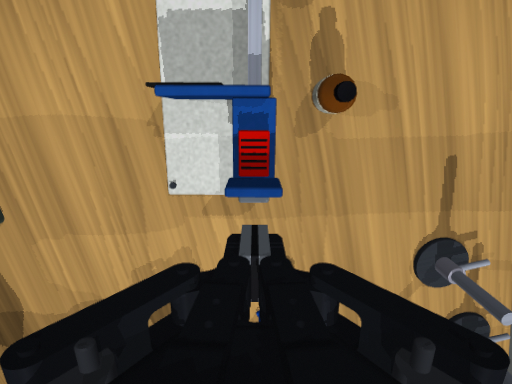

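View pics/scene8.png

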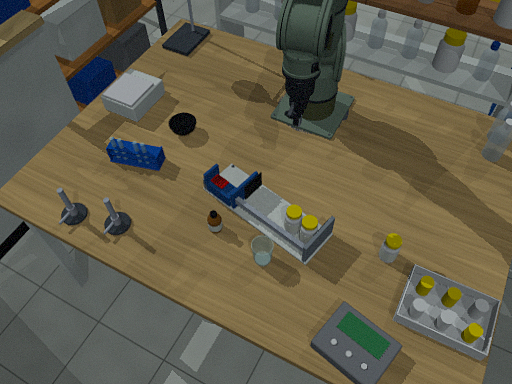

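View pics/top8c.png

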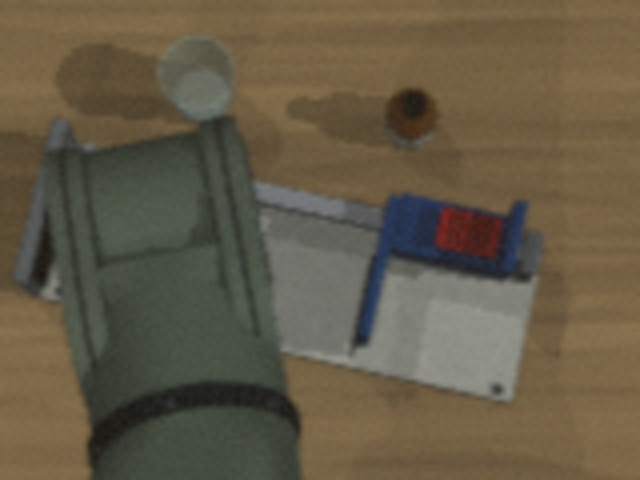

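The release views agree. The paddle has sprung up (z = 0.0961) and the push wall sits against the end block at (525,240) in the top crop. The beaker and amber bottle are where they started, and the jars are unmoved in the scene view. Handing in.

Run:
```python
from h import *
bot.sign_off();print(bot.state()["time"])
```

```text
the job is handed in; nothing more can be done
the job is handed in; nothing more can be done
```

The jaw is open to its stop at the end of the bar, the paddle has been let go, and the job is handed in. It took about 17 s of the 42 s allowed, and sign-off gives no verdict.

I pressed the red paddle down with closed fingertips, about 8.2 mm by the wrist camera's depth. Keeping it down, I pushed the blue jaw about 114 mm along the bar until it met firm resistance, then lifted straight up and moved the arm clear.

**Last checks:**
- **Paddle:** it sprang back up, with its top at z = 0.0961.
- **Jaw:** the push wall sits against the end block in the top and wrist views, and it did not move further under about 14 N with the paddle still down. I never measured the joint value itself. My start-position estimate leaves up to about 4 mm to the block, within measurement error.
- **Other objects:** the jars, beaker, amber bottle, mortar and rack look unmoved and upright in the scene view. I checked this by eye and with network boxes for the jars, beaker and amber bottle, without measuring their poses. In the final top view the arm hid the two rail jars.

**Disagreement:** the fingertips touched the paddle about 25 mm later than the stated tool point implies. I found contact with slow, force-guarded steps instead and kept the gripper body about 8 mm above the push wall.

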